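Wedge the rocking power supply steady

TASK

The grey bench power supply rocks because its front left foot is short. With the fingertips, push the wooden wedge along the bench, thin edge first, under that short foot until it is snug and the case stands level and no longer rocks; then press down firmly on the top of the case above that foot to check that it stays put, and let go, leaving the wedge in place. Do not pick up or tip the wedge, do not shove or lift the case, and leave the other things alone.

Things in the scene. Friction and masses are not known exactly. Their poses are not given: they have to be found in the camera images.
- case: bench power supply, grey metal case 160 x 210 mm (its x by y), top 90 mm, underside 30 mm above the bench, about 4 kg, loose, on four round feet 26 mm across at x = +-60, y = +-85 mm. Origin on the bench under its middle; x points to its back (the panel with display and knobs faces -x, to the robot), y to its left, z up. It stands level on three feet. A sideways push of 15 N or more may shift it
- case_middle (a point): centre of the case, 60 mm above the bench when level; axes as the case
- press_spot (a point): point on the top face straight above the short foot's axis, 90 mm above the bench when level: where to press. Unwedged, about 6 N here rocks the case down onto the short foot, and it rocks back when let go; a firm press is 10 to 15 N
- foot_spot (a point): point on the bench straight below the axis of the short front left foot (foot radius 13 mm), at x = -60, y = +85 mm of the case. The foot hangs 6 to 11 mm above the bench; the gap differs each time and is not known beforehand
- wedge: plain light wooden wedge, loose, about 100 g, 110 mm long, 60 mm wide. Origin: middle of its underside. Its x points along it to the thin edge (2 mm thick, x = +55 mm); the flat upright back, 22 mm high, is at x = -55 mm; the upper face rises evenly between. At the start it lies flat to the left of the case, thin edge towards the short foot and clear of it
- wedge_back (a point): middle of the wedge's flat back, 11 mm above the bench: where to push; axes as the wedge. Sliding it takes about 1 N; once it bears on the foot the push rises quickly: 5 to 9 N makes it snug, 15 N or more may shift or jack up the case. It stays by friction when let go
- wedge_mid (a point): middle of the wedge, 6 mm above the bench; axes as the wedge
- stop_block: bystander: black stop block with a knob, 40 x 85 mm, 49 mm high, origin under its centre
- blue_marker: bystander: white marker pen with blue cap lying on the bench, 131 mm long, 14 mm thick, origin under its middle
- tally_counter: bystander: round white tally counter, 44 x 50 mm, 27 mm high, origin under its centre

How it is judged:
On the way, in this order (a step that is already met when the one before it is completed fails the run):
1. the wedge is under the short foot and bears on it, the case level and untouched by the fingers (contact force between wedge and case above 0.3 N and angle between case's own z axis and vertical below 0.015 rad and x of foot_spot in the frame of wedge between -0.055 and 0.065 m and y of foot_spot in the frame of wedge between -0.04 and 0.04 m and contact force between the fingers and case below 0.2 N), for 0.2 s.
2. the fingers press down on the case above the short foot with more than 8 N and it stays level (contact force between the fingers and case above 8 N and angle between case's own z axis and vertical below 0.015 rad and horizontal distance between the grasp point and press_spot below 0.045 m and z of the grasp point in the frame of case above 0.085 m), for 0.3 s.
At the end, for the whole second after the job is handed in: The wedge lies flat on the bench under the short foot and bears on it (more than 0.3 N); the case is level within 0.015 rad, within 20 mm of where it stood; both at rest (contact force between wedge and case above 0.3 N and angle between case's own z axis and vertical below 0.015 rad and x of foot_spot in the frame of wedge between -0.055 and 0.065 m and y of foot_spot in the frame of wedge between -0.04 and 0.04 m and height (world z) of wedge below 0.006 m and distance of case_middle from where it was at the start of the episode below 0.02 m and linear speed of each of case, wedge below 0.01 m/s); the robot touches nothing.
It fails at once if the wedge is lifted off the bench or tipped (height (world z) of wedge above 0.015 m or angle between wedge's own z axis and vertical above 0.35 rad).
It fails at once if the case is shoved more than 20 mm, lifted or tipped over (distance of case_middle from where it was at the start of the episode above 0.02 m or angle between case's own z axis and vertical above 0.2 rad).
It fails at once if a bystander is moved more than 20 mm (distance of any of stop_block, blue_marker, tally_counter from where it was at the start of the episode above 0.02 m).
It also fails if it takes over 45 s, if anything falls off the work surface, if the arm or the gripper's body presses on something with over 40 N, if the wrist force passes 120 N, or if a joint passes its speed limit or range.

ROBOT

A 7-joint arm with a two-finger parallel gripper is mounted at the origin on a cart in front of the work surface, level with it; the furniture and walls round the work are solid. World frame = base frame: x ahead of the robot, y to its left, z up, the work surface at z = 0. Lengths are in m, angles in rad, forces in N, time in s.
With the tool pointing down it reaches from about 0.4 to 0.85 m from the base axis. Payload 10.4 kg.
Tool frame: the origin (TCP) lies midway between the tips of the shut fingers; the grasp point (between the pads) lies 19 mm behind it; y points along the fingers, x is the direction in which the jaws open and shut, and the axes are right-handed (so a half turn about y gives the same grasp; the last joint's range is limited). The gripper opens to 87 mm and grips with 3 to 60 N. Pads are 19 mm wide; open, the fingers measure 117 mm over their backs; the gripper's body (75 mm by 190 mm) begins 51 mm behind the grasp point.
Start: joints at [-1.182, 0.332, -0.065, 1.46, 0.022, 1.35, -0.088], TCP at [0.25, 0.573, 0.223] pointing down, gripper open.
Joint ranges: [-2.6, 2.6], [-0.5, 2.12], [-1.47, 1.34], [0.16, 2.42], [-1.27, 4.41], [0.06, 2.06], [-2.6, 2.6]. Speed limits (rad/s): [2.22, 2.22, 2.79, 2.79, 3.14, 3.14, 3.14].

INTERFACE

Orientations are given as a unit quaternion [x, y, z, w].
In Python, from bench import * gives the robot as it stands.
- The arm moves only by the tool jog_arm, never from a script. Its argument "commands" is a list of rows, each an object with "translation": the shift along the world's x, y, z in mm, a list of three; "twist": the turn about the world's z in rad. A call has 1 to 20 rows; each row shifts and turns the commanded pose from where the row before left it; what a row does not reach is not made up. A row lasts 1/10 s, in which the tool goes at most 50 mm and 8.59 degrees, less where a joint would pass 70% of its speed; a pose out of reach is approached as far as the arm can. A call is refused whole if a number of a shift passes 50 or a number of a turn 0.15, either way. A call with a gripper value outside its range is refused whole. "grip" is the closure, from 0 (fully open) to 1 (shut), set as the call begins (left out, the last holds). The fingers move at their own pace and stop on an object; "grip_force" is the grip in N (left out, the last holds). Time passes only in rows, so rows that do not move let the fingers close. It gives the time, the measured TCP pose, the force and the opening at its end, in the units of the state.
- read_state(): the state, without advancing time (a new reading comes with each control period).
- camera(name): name is "side" or "top" or "wrist"; returns a dict with "img" (400x640x3 uint8, red, green, blue), "fx", "fy", "cx", "cy" (pixels), "cam_to_world" (4x4, takes a point from camera to world coordinates). Camera axes: x right, y down, z forward; pixel columns grow to the right and rows downward; lengths in m; the calibration is good to about 2 mm. The wrist camera is an equidistant fisheye: a pixel r from the principal point sees the ray r / f radians off the axis. A picture is of the moment at which its call begins. There is no depth.
- close_job(): hands the job in, once; it reports no verdict.
The state is a dict: "time": time; "joint_positions": joint angles; "joint_vel": joint speeds; "joint_torque": joint torques, N m; "ee_pos": TCP position; "eef_rot": TCP orientation; "ft_force": force on the tool from outside, world axes, zero at the start; "torque": the same for the moment, N m; "width": finger opening in m.
Only numpy, scipy, OpenCV 4.12 (cv2) and the standard library are available. Lean on these libraries where they do the work, as an engineer would, in place of code of your own. Each camera call takes 0.05 s, during which the arm holds its last target.

## Working session

There is one attempt and no reset: what is moved stays moved. The work goes in short steps, Python scripts to look and compute and a tool call to move; the robot and the scene stay as the last step left them, time stands still between calls to the robot, and variables do not carry over. Pictures are saved under pics/ and viewed, and the job is handed in when it is done.

Besides the shell and the picture viewer there is one more tool, called after "Emit:" as a command line: name --argument value ..., lists and objects as JSON in quotes. jog_arm: Moves the arm, as the interface text tells. Its arguments: {"type":"object","properties":{"commands":{"type":"array"},"grip":{"type":"number"},"grip_force":{"type":"number"}},"required":["commands"]}

```bash
mkdir -p pics; python3 - <<'E'
from bench import *
import cv2
s=read_state();print({k:s[k] for k in s})
for n in("top","side","wrist"):
    c=camera(n);cv2.imwrite(f"pics/{n}0.png",c["img"][:,:,::-1]);print(n,c["fx"],c["fy"],c["cx"],c["cy"],c["cam_to_world"])
E
```

```text
{'time': 0.0, 'joint_positions': array([-1.18161738,  0.33287205, -0.06465134,  1.4609852 ,  0.02162571,
        1.34988685, -0.0885187 ]), 'joint_vel': array([ 8.77462078e-04,  4.37023897e-04,  2.14727681e-03, -3.68852606e-05,
        2.04760555e-03,  2.49414604e-04,  6.93201679e-04]), 'joint_torque': array([ 1.66121197e-05, -6.23256826e+01,  2.49269122e-02, -3.89903033e+01,
       -6.12517353e-02,  3.97540850e-02,  1.44622959e-04]), 'ee_pos': array([0.25003037, 0.57236983, 0.22173276]), 'eef_rot': array([ 0.59197927,  0.38680149, -0.38761794, -0.59135225]), 'ft_force': array([-0.61696149, -0.4015947 , -0.33403587]), 'torque': array([ 0.03226901, -0.02976222, -0.04520278]), 'width': 0.08718494367792858}
top 367.5666549227571 367.5666549227571 317.0598274333011 198.74817554001953 [[-0.02958218 -0.99290036  0.11521184  0.44019314]
 [-0.99937938  0.03158495  0.01559631 -0.10188351]
 [-0.01912454 -0.11467897 -0.9932185   1.01881695]
 [ 0.          0.          0.          1.        ]]
side 413.8111789640452 413.8111789640452 321.6238756813664 194.2411906186568 [[-0.98625173 -0.10122614  0.13061699  0.44504607]
 [-0.16493725  0.55440014 -0.81574272  0.65873899]
 [ 0.01016041 -0.82607127 -0.56347406  0.62149514]
 [ 0.          0.          0.          1.        ]]
wrist 309.70691628693146 309.70691628693146 323.84985125618175 201.82987125010408 [[ 0.39993795  0.88976606  0.21992269  0.19078621]
 [ 0.91654011 -0.38773847 -0.09804647  0.59898202]
 [-0.00196593  0.24078047 -0.97057761  0.38255193]
 [ 0.          0.          0.          1.        ]]
```

View pics/top0.png

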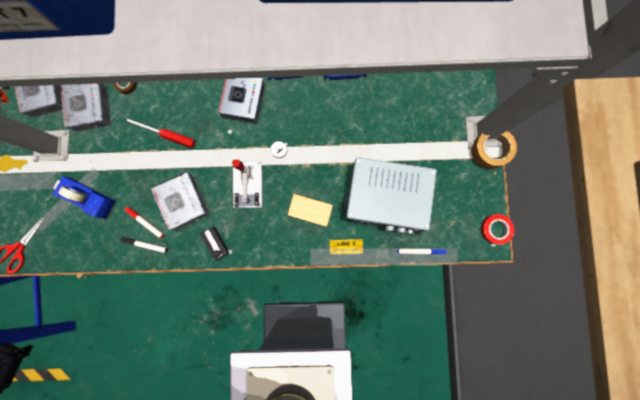

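View pics/side0.png

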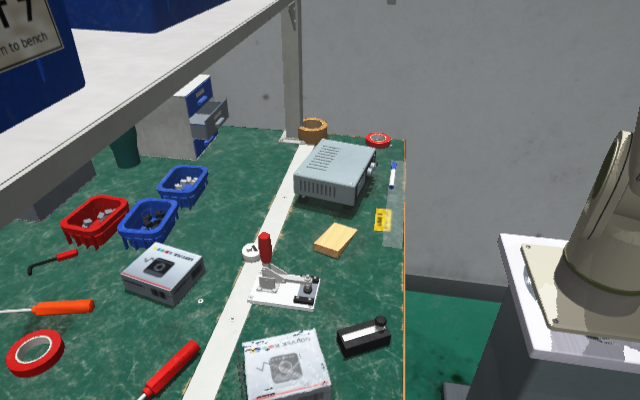

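View pics/wrist0.png

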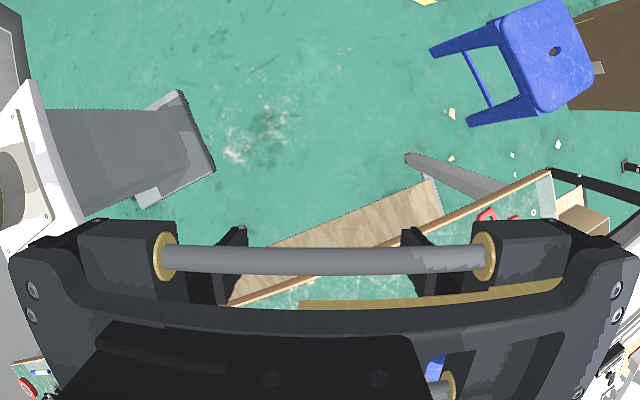

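```bash
cat > h.py <<'E'
from bench import *
import cv2, numpy as np
def ray(c,u,v):
    M=c["cam_to_world"];d=M[:3,:3]@np.array([(u-c["cx"])/c["fx"],(v-c["cy"])/c["fy"],1]);return M[:3,3],d
def onz(c,u,v,z):
    o,d=ray(c,u,v);return o+d*(z-o[2])/d[2]
def proj(c,p):
    M=c["cam_to_world"];q=M[:3,:3].T@(np.array(p)-M[:3,3]);return np.array([c["fx"]*q[0]/q[2]+c["cx"],c["fy"]*q[1]/q[2]+c["cy"]])
def crop(n,f,x0,y0,w,h,k):
    c=camera(n);cv2.imwrite(f,cv2.resize(c["img"][y0:y0+h,x0:x0+w,::-1],None,fx=k,fy=k,interpolation=cv2.INTER_CUBIC));return c
E
python3 - <<'E'
from h import *
c=crop("top","pics/t1.png",230,140,220,130,3.6)
s=crop("side","pics/s1.png",230,120,190,200,3)
for n,c in(("top",c),("side",s)):
    hsv=cv2.cvtColor(c["img"],cv2.COLOR_RGB2HSV)
    m=cv2.inRange(hsv,(12,60,120),(28,200,255))
    cs,_=cv2.findContours(m,0,2)
    for k in cs:
        if cv2.contourArea(k)>150:
            r=cv2.minAreaRect(k);print(n,cv2.contourArea(k),r,cv2.boxPoints(r).round(1).tolist(), cv2.approxPolyDP(k,3,True)[:,0].tolist())
E
```

```text
top 150.5 ((32.2499885559082, 374.7500305175781), (21.21320343017578, 10.60660171508789), 45.0) [[21.0, 371.0], [28.5, 363.5], [43.5, 378.5], [36.0, 386.0]] [[22, 370], [30, 380], [43, 379], [34, 369]]
top 525.5 ((193.5174102783203, 270.55206298828125), (5.7234625816345215, 387.1228332519531), 88.19125366210938) [[-0.0, 273.79998779296875], [386.8999938964844, 261.6000061035156], [387.1000061035156, 267.29998779296875], [0.10000000149011612, 279.5]] [[387, 265], [0, 275], [80, 277], [84, 273]]
top 178.5 ((345.7799987792969, 246.5399932861328), (14.699554443359375, 33.892181396484375), 86.8201675415039) [[328.5, 240.10000610351562], [362.29998779296875, 238.3000030517578], [363.1000061035156, 252.89999389648438], [329.29998779296875, 254.8000030517578]] [[362, 239], [349, 239], [361, 239], [361, 248], [331, 248], [330, 244], [330, 253], [362, 253]]
top 904.5 ((309.6414794921875, 209.75473022460938), (41.48288345336914, 23.351293563842773), 15.945395469665527) [[286.5, 215.3000030517578], [292.8999938964844, 192.8000030517578], [332.79998779296875, 204.1999969482422], [326.399993896484
[... 646 characters left out ...]
42.0107421875), 38.65980529785156) [[310.6000061035156, 246.3000030517578], [336.79998779296875, 213.5], [357.20001220703125, 229.8000030517578], [331.0, 262.6000061035156]] [[334, 222], [314, 242], [314, 249], [336, 256], [356, 229]]
side 259.5 ((382.4492492675781, 219.71066284179688), (16.244327545166016, 22.442821502685547), 4.0856170654296875) [[373.5, 230.3000030517578], [375.1000061035156, 207.89999389648438], [391.3999938964844, 209.10000610351562], [389.79998779296875, 231.5]] [[376, 208], [374, 230], [388, 231], [390, 209], [383, 209], [383, 220]]
side 164.5 ((402.5, 300.5), (197.0, 3.0), 90.0) [[401.0, 202.0], [404.0, 202.0], [404.0, 399.0], [401.0, 399.0]] [[404, 202], [403, 399]]
```

View pics/t1.png

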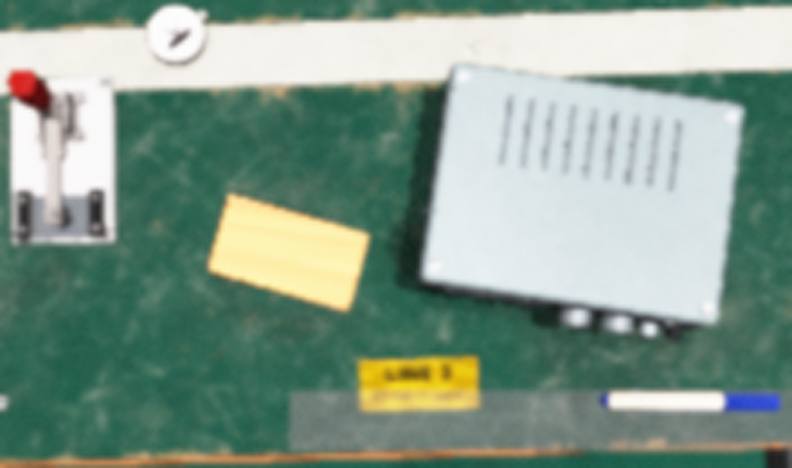

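View pics/s1.png

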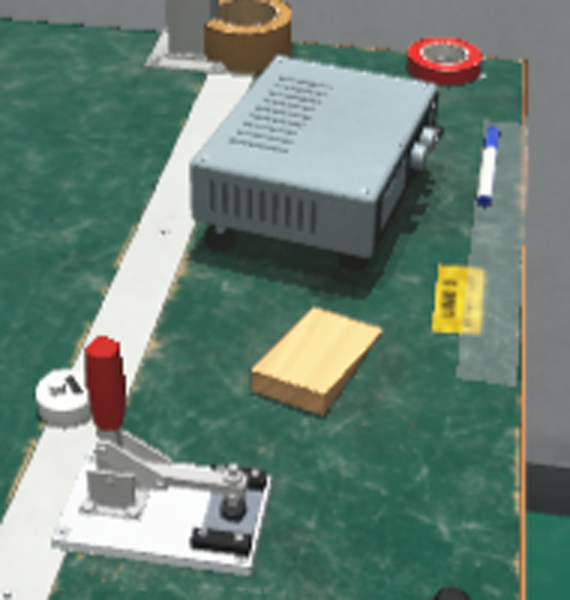

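```bash
python3 - <<'E'
from h import *
c=camera("top");s=camera("side")
T=lambda u,v,z:onz(c,230+u/3.6,140+v/3.6,z)
S=lambda u,v,z:onz(s,230+u/3,120+v/3,z)
def fit(model,P):
    m=np.array(model);P=np.array(P)[:,:2];mc=m.mean(0);pc=P.mean(0)
    H=(m-mc).T@(P-pc);th=np.arctan2(H[0,1]-H[1,0],H[0,0]+H[1,1]);R=np.array([[np.cos(th),-np.sin(th)],[np.sin(th),np.cos(th)]])
    t=pc-R@mc;print("pose",t,th,"res mm",((m@R.T+t-P)*1000).round(1).tolist());return t,R,th
cm=[[.08,.105],[.08,-.105],[-.08,-.105],[-.08,.105]]
t,R,th=fit(cm,[T(453,65,.09),T(744,104,.09),T(718,325,.09),T(420,283,.09)])
ts,Rs,_=fit([[.08,.105],[-.08,.105],[-.08,-.105],[.08,-.105]],[S(192,165,.09),S(378,202,.09),S(438,87,.09),S(280,57,.09)])
for a,b in((t,R),(ts,Rs)):print("foot",a+b@[-.06,.085])
wm=[[-.055,-.03],[-.055,.03],[.055,.03],[.055,-.03]]
w,Rw,_=fit(wm,[T(208,271,.022),T(228,193,.022),T(370,235,.002),T(349,312,.002)])
w2,Rw2,_=fit(wm,[S(325,388,.022),S(252,372,.022),S(315,308,.002),S(382,330,.002)])
for a,b in((w,Rw),(w2,Rw2)):
    print("back",a+b@[-.055,0],"foot in wedge",b.T@((t+ts)/2+R@[-.06,.085]-a))
for n,(u,v,z) in dict(clampR=(115,243,.01),clampRb=(115,80,.01),counter=(178,35,.027),).items(): print(n,T(u,v,z)[:2])
print("block",onz(c,215,243,.03), "edge",onz(c,310,266,0),"shelf",[onz(c,300,75,z) for z in(.3,.5)], "marker",onz(c,422,251,.01))
E
```

```text
pose [ 0.55489942 -0.27792226] -0.17579161579018127 res mm [[2.0, 1.6], [0.4, -0.6], [-1.8, -1.0], [-0.6, -0.0]]
pose [ 0.55255363 -0.26819912] -0.18644706612264267 res mm [[2.2, 1.0], [-0.4, 3.3], [-4.2, -3.7], [2.4, -0.6]]
foot [ 0.51068956 -0.18373899]
foot [ 0.50934983 -0.17355013]
pose [ 0.5258527 -0.0667155] -1.8708482873259233 res mm [[0.3, -0.1], [-1.3, -1.3], [-0.3, 0.9], [1.2, 0.5]]
pose [ 0.52505754 -0.06327894] -1.8598787517891715 res mm [[-1.9, 6.0], [0.9, -3.3], [1.4, -0.8], [-0.3, -2.0]]
back [ 0.54210904 -0.01417284] foot in wedge [0.11197909 0.01754553]
back [ 0.54073655 -0.01056112] foot in wedge [0.11523209 0.01805797]
clampR [0.53772085 0.06695192]
clampRb [0.66516701 0.06537884]
counter [0.69493649 0.0136187 ]
block [0.44403225 0.19118383 0.03      ] edge [ 0.37398331 -0.06111383  0.        ] shelf [array([ 0.7800072 , -0.06318367,  0.3       ]), array([ 0.68545905, -0.07395132,  0.5       ])] marker [ 0.40602128 -0.36550897  0.01      ]
```

```bash
python3 - <<'E'
from h import *
from scipy.spatial.transform import Rotation as Ro
s=read_state();R=Ro.from_quat(s["eef_rot"]).as_matrix();print(R.round(3));print("jaw yaw",np.arctan2(R[1,0],R[0,0]),"cam off in tool",R.T@(camera("wrist")["cam_to_world"][:3,3]-s["ee_pos"]))
c=camera("top");d=camera("side")
def tri(p,q):
    o,a=ray(c,*p);o2,b=ray(d,*q);k=np.linalg.lstsq(np.c_[a,-b],o2-o,rcond=None)[0];return (o+a*k[0]+o2+b*k[1])/2
print("handle top",tri((236.5,163),(230+103/3,120+342/3)))
print("shelf end", tri((587,63),(297,0)))
th=-1.868;print("wedge y axis yaw",th+np.pi/2, "wx",np.cos(th),np.sin(th))
E
```

```text
[[ 0.4   -0.    -0.916]
 [ 0.916 -0.     0.4  ]
 [-0.    -1.     0.   ]]
jaw yaw 1.1589488662762517 cam off in tool [ 0.00040999 -0.16069596  0.0649051 ]
handle top [0.6368211  0.1062636  0.14020253]
shelf end [ 0.71895393 -0.55236232  0.42273956]
wedge y axis yaw -0.29720367320510355 wx -0.29284762171914075 -0.9561591240235294
```

Emit:
jog_arm --commands '[{"translation": [19, -35, 0], "twist": -0.091}, {"translation": [19, -35, 0], "twist": -0.091}, {"translation": [19, -35, 0], "twist": -0.091}, {"translation": [19, -35, 0], "twist": -0.091}, {"translation": [19, -35, 0], "twist": -0.091}, {"translation": [19, -35, 0], "twist": -0.091}, {"translation": [19, -35, 0], "twist": -0.091}, {"translation": [19, -35, 0], "twist": -0.091}, {"translation": [19, -35, 0], "twist": -0.091}, {"translation": [19, -35, 0], "twist": -0.091}, {"translation": [19, -35, 0], "twist": -0.091}, {"translation": [19, -35, 0], "twist": -0.091}, {"translation": [19, -35, 0], "twist": -0.091}, {"translation": [19, -35, 0], "twist": -0.091}, {"translation": [19, -35, 0], "twist": -0.091}, {"translation": [19, -35, 0], "twist": -0.091}, {"translation": [0, 0, 0], "twist": 0}, {"translation": [0, 0, 0], "twist": 0}, {"translation": [0, 0, 0], "twist": 0}]' --grip 0.77 --grip_force 20

```text
time: 2.4
ee_pos: [0.5539, 0.014, 0.2225]
eef_rot: [-0.699, 0.104, -0.104, 0.7]
ft_force: [-0.3, 1.1, 0.8]
width: 0.0203
```

```bash
python3 - <<'E'
from h import *
c=crop("side","pics/s2.png",180,60,260,260,2.3);w=camera("wrist");cv2.imwrite("pics/w2.png",w["img"][:,:,::-1]);print(read_state()["ft_force"])
E
```

```text
[ 0.07483923 -0.30687496  0.32028728]
```

View pics/s2.png

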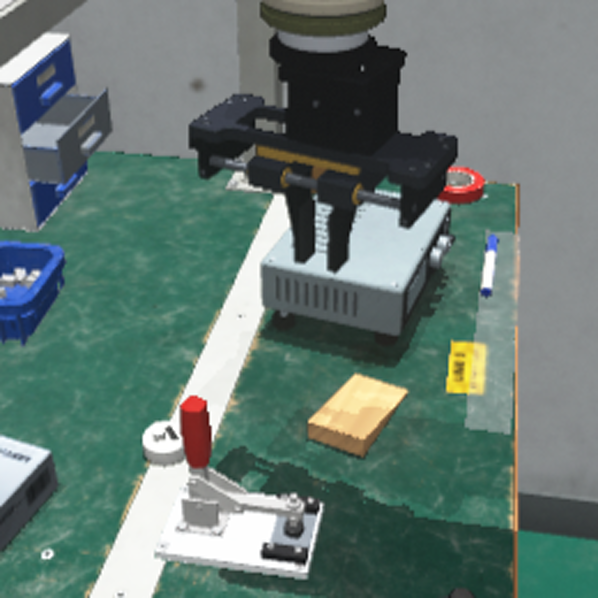

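View pics/w2.png

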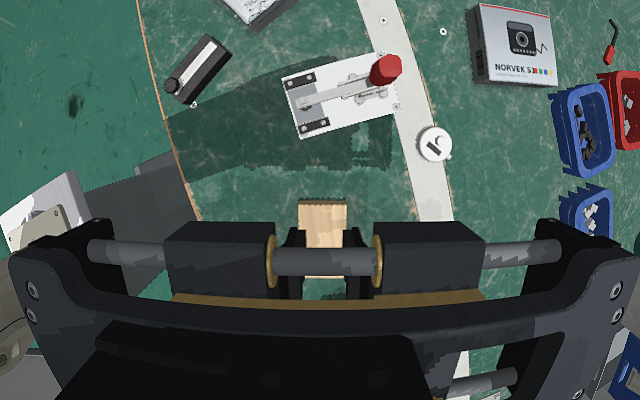

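```bash
cat >> h.py <<'E'
def fonz(c,u,v,z):
    x=np.array([u-c["cx"],v-c["cy"]]);r=np.hypot(*x);a=r/c["fx"];d=np.r_[np.sin(a)*x/r,np.cos(a)];M=c["cam_to_world"]
    d=M[:3,:3]@d;o=M[:3,3];return o+d*(z-o[2])/d[2]
E
python3 - <<'E'
from h import *
w=camera("wrist")
cv2.imwrite("pics/w3.png",cv2.resize(w["img"][180:320,270:380,::-1],None,fx=5,fy=4,interpolation=cv2.INTER_CUBIC))
hsv=cv2.cvtColor(w["img"],cv2.COLOR_RGB2HSV);m=cv2.inRange(hsv,(8,40,120),(28,200,255));m[:,:285]=0;m[:,360:]=0;m[:190]=0;m[232:]=0
cs,_=cv2.findContours(m,0,2);k=max(cs,key=cv2.contourArea);print(cv2.approxPolyDP(k,2,True)[:,0].tolist())
a,b=fonz(w,298,200,.022),fonz(w,347,200,.022);print(a,b,(a+b)/2)
E
```

```text
[[298, 204], [298, 229], [342, 231], [346, 228], [346, 204]]
[0.51813286 0.00219525 0.022     ] [ 0.57455528 -0.01488371  0.022     ] [ 0.54634407 -0.00634423  0.022     ]
```

View pics/w3.png

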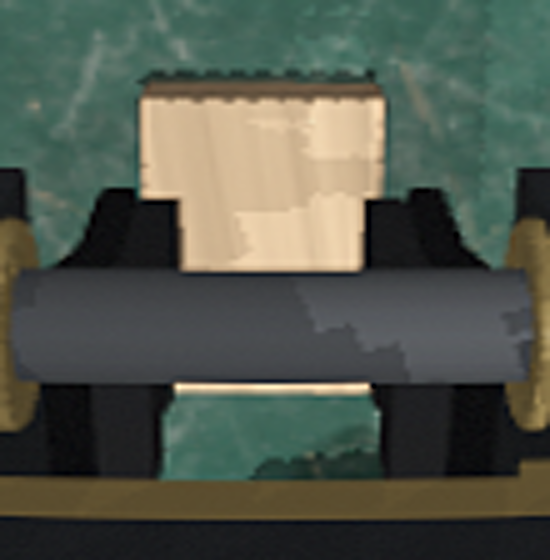

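Emit:
jog_arm --commands '[{"translation": [0, 0, -30]}, {"translation": [0, 0, -30]}, {"translation": [0, 0, -30]}, {"translation": [0, 0, -30]}, {"translation": [0, 0, -30]}, {"translation": [0, 0, -25]}, {"translation": [0, 0, -15]}, {"translation": [0, 0, -10]}, {"translation": [0, 0, -7]}, {"translation": [0, 0, -6]}, {"translation": [0, 0, 0]}, {"translation": [0, 0, 0]}]'

```text
invalid input at $.commands[0]: expected keys translation, twist
```

Emit:
jog_arm --commands '[{"translation": [0, 0, -30], "twist": 0}, {"translation": [0, 0, -30], "twist": 0}, {"translation": [0, 0, -30], "twist": 0}, {"translation": [0, 0, -30], "twist": 0}, {"translation": [0, 0, -30], "twist": 0}, {"translation": [0, 0, -25], "twist": 0}, {"translation": [0, 0, -15], "twist": 0}, {"translation": [0, 0, -10], "twist": 0}, {"translation": [0, 0, -7], "twist": 0}, {"translation": [0, 0, -6], "twist": 0}, {"translation": [0, 0, 0], "twist": 0}, {"translation": [0, 0, 0], "twist": 0}]'

```text
time: 3.75
ee_pos: [0.5546, 0.0128, 0.0101]
eef_rot: [-0.699, 0.104, -0.105, 0.699]
ft_force: [0.4, -0.9, -0.3]
width: 0.0203
```

Emit:
jog_arm --commands '[{"translation": [-1, -5, -3], "twist": 0}, {"translation": [-1, -4, 0], "twist": 0}, {"translation": [-1, -4, 0], "twist": 0}, {"translation": [-1, -4, 0], "twist": 0}, {"translation": [-1, -4, 0], "twist": 0}, {"translation": [-0.6, -4, 0], "twist": 0}, {"translation": [-0.6, -4, 0], "twist": 0}, {"translation": [-0.6, -4, 0], "twist": 0}, {"translation": [-0.6, -4, 0], "twist": 0}, {"translation": [-0.6, -4, 0], "twist": 0}, {"translation": [-0.6, -4, 0], "twist": 0}, {"translation": [-0.6, -4, 0], "twist": 0}, {"translation": [0, 0, 0], "twist": 0}, {"translation": [0, 0, 0], "twist": 0}]'

```text
time: 5.15
ee_pos: [0.5448, -0.0365, 0.0065]
eef_rot: [0.699, -0.105, 0.105, -0.699]
ft_force: [-0.1, 0.6, -0.3]
width: 0.0198
```

```bash
python3 - <<'E'
from h import *
s=crop("side","pics/s3.png",260,130,170,140,4);w=camera("wrist")
cv2.imwrite("pics/w4.png",cv2.resize(w["img"][100:320,220:440,::-1],None,fx=2.5,fy=2.5))
c=crop("top","pics/t3.png",270,140,180,110,4)
E
```

```text
(no output)
```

View pics/s3.png

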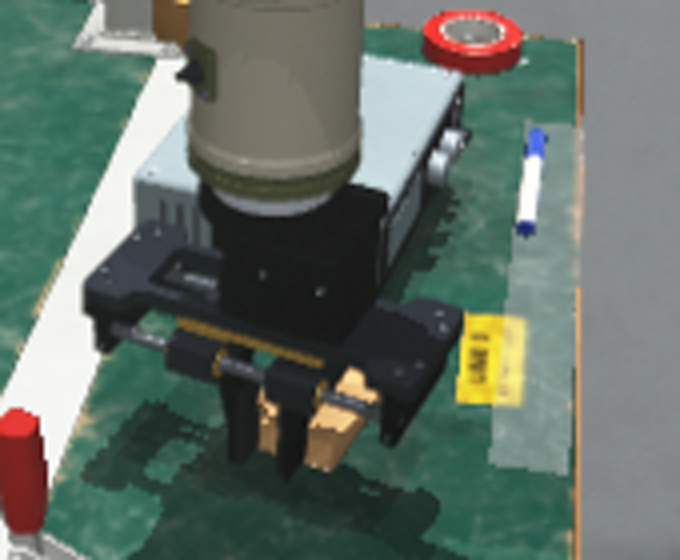

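View pics/w4.png

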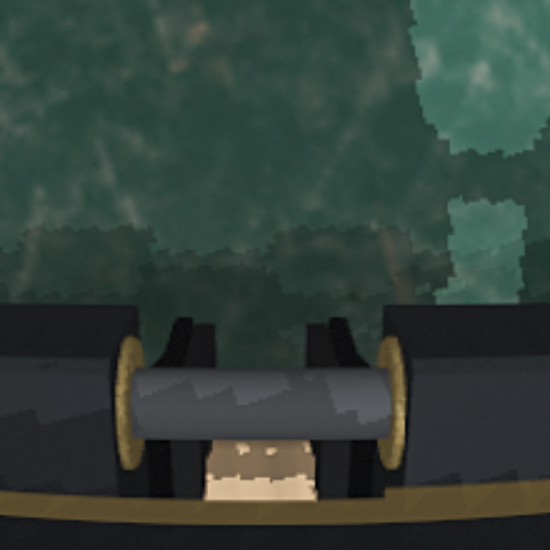

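View pics/t3.png

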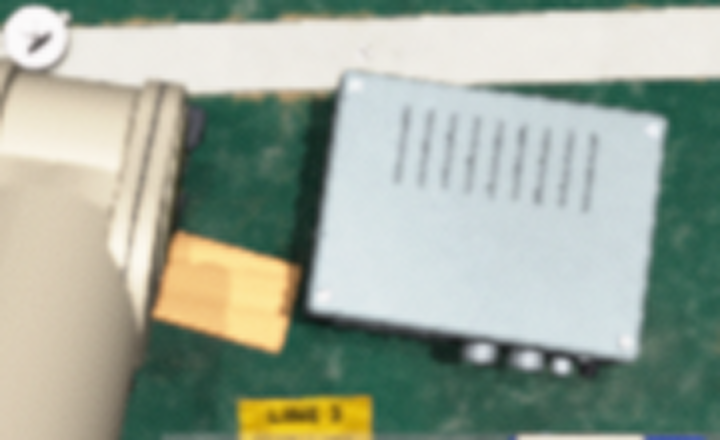

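```bash
python3 - <<'E'
from h import *
c=camera("top")
a=onz(c,270+300/4,140+265/4,.002)[:2];b=onz(c,270+280/4,140+352/4,.002)[:2]
print(a,b,np.linalg.norm(a-b)); wy=(a-b)/np.linalg.norm(a-b);wx=np.array([wy[1],-wy[0]]);print("wx",wx,np.arctan2(wx[1],wx[0]))
# better heading from side edges
def ed(p,q,zp,zq):
    P=onz(c,270+p[0]/4,140+p[1]/4,zp)[:2];Q=onz(c,270+q[0]/4,140+q[1]/4,zq)[:2];return np.arctan2(*(Q-P)[::-1])
print(ed((178,233),(300,265),.021,.002),ed((155,318),(280,352),.021,.002))
m=(a+b)/2-.055*wx;f=np.array([.5105,-.182]);print("wedge",m,"foot in wedge",wx@(f-m),wy@(f-m));t=np.array([.5448,-.0365]);print("tcp in wedge",wx@(t-m),wy@(t-m))
E
```

```text
[ 0.53473313 -0.16279566] [ 0.47499586 -0.14673145] 0.06185951836053006
wx [-0.25968856 -0.96569242] -1.8334960158903537
-1.8372225775020514 -1.856897802603718
wedge [ 0.51914736 -0.10165047] foot in wedge 0.07983855470714135 0.012515162452938393
tcp in wedge -0.0695770101223444 0.007853726334558647
```

Emit:
jog_arm --commands '[{"translation": [-0.6, -3, 0], "twist": 0}, {"translation": [-0.6, -3, 0], "twist": 0}, {"translation": [-0.6, -3, 0], "twist": 0}, {"translation": [-0.6, -3, 0], "twist": 0}, {"translation": [-0.6, -3, 0], "twist": 0}, {"translation": [-0.6, -3, 0], "twist": 0}, {"translation": [-0.6, -3, 0], "twist": 0}, {"translation": [-0.6, -3, 0], "twist": 0}, {"translation": [-0.6, -3, 0], "twist": 0}, {"translation": [0, 0, 0], "twist": 0}, {"translation": [0, 0, 0], "twist": 0}]'

```text
time: 6.45
ee_pos: [0.5396, -0.0633, 0.0066]
eef_rot: [0.699, -0.105, 0.105, -0.699]
ft_force: [-0.0, 0.1, 1.0]
width: 0.0201
```

```bash
python3 - <<'E'
from h import *
c=crop("top","pics/t4.png",270,140,180,110,4)
E
```

```text
(no output)
```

View pics/t4.png

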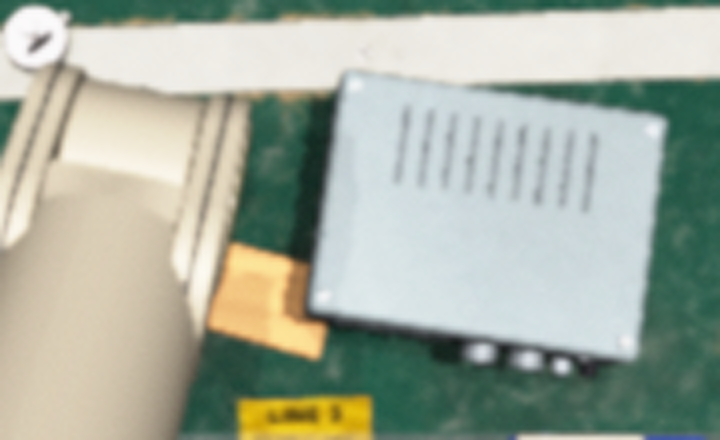

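```bash
python3 - <<'E'
from h import *
c=camera("top")
P=lambda u,v,z:onz(c,270+u/4,140+v/4,z)[:2]
k=P(325,359,.002);e=P(208,328,.019);d=k-e;wx=d/np.linalg.norm(d);wy=np.array([-wx[1],wx[0]]);print(k,np.arctan2(wx[1],wx[0]))
m=k-.055*wx+.03*wy;f=np.array([.5105,-.182]);print("foot in wedge",wx@(f-m),wy@(f-m));t=np.array([.5396,-.0633]);print("tcp in wedge",wx@(t-m),wy@(t-m))
E
```

```text
[ 0.46925591 -0.17748627] -1.85031696581021
foot in wedge 0.04795950461603518 0.01088862872721723
tcp in wedge -0.07416202978022109 0.006110466245258344
```

Emit:
jog_arm --commands '[{"translation": [-0.4, -2, 0], "twist": 0}, {"translation": [-0.4, -2, 0], "twist": 0}, {"translation": [0, 0, 0], "twist": 0}]'

```text
time: 6.85
ee_pos: [0.5386, -0.0677, 0.0066]
eef_rot: [0.699, -0.105, 0.105, -0.699]
ft_force: [-0.4, 0.6, -0.0]
width: 0.0199
```

Emit:
jog_arm --commands '[{"translation": [-0.4, -2, 0], "twist": 0}, {"translation": [-0.4, -2, 0], "twist": 0}, {"translation": [0, 0, 0], "twist": 0}]'

```text
time: 7.15
ee_pos: [0.5379, -0.0717, 0.0066]
eef_rot: [0.699, -0.105, 0.105, -0.699]
ft_force: [-0.0, -0.8, 0.4]
width: 0.02
```

Emit:
jog_arm --commands '[{"translation": [-0.4, -2, 0], "twist": 0}, {"translation": [0, 0, 0], "twist": 0}]'

```text
time: 7.35
ee_pos: [0.5375, -0.0735, 0.0066]
eef_rot: [0.699, -0.105, 0.105, -0.699]
ft_force: [0.6, -0.4, 0.1]
width: 0.0196
```

Emit:
jog_arm --commands '[{"translation": [-0.4, -2, 0], "twist": 0}, {"translation": [0, 0, 0], "twist": 0}]'

```text
time: 7.55
ee_pos: [0.5371, -0.0756, 0.0066]
eef_rot: [0.699, -0.105, 0.105, -0.699]
ft_force: [-0.1, -0.1, -0.1]
width: 0.0201
```

Emit:
jog_arm --commands '[{"translation": [-0.4, -2, 0], "twist": 0}, {"translation": [0, 0, 0], "twist": 0}]'

```text
time: 7.75
ee_pos: [0.5367, -0.0775, 0.0066]
eef_rot: [0.699, -0.105, 0.105, -0.699]
ft_force: [-0.6, -0.7, 0.4]
width: 0.0204
```

Emit:
jog_arm --commands '[{"translation": [-0.4, -2, 0], "twist": 0}, {"translation": [0, 0, 0], "twist": 0}]'

```text
time: 7.95
ee_pos: [0.5363, -0.0796, 0.0066]
eef_rot: [0.699, -0.105, 0.105, -0.699]
ft_force: [-0.0, -0.8, 0.2]
width: 0.0203
```

Emit:
jog_arm --commands '[{"translation": [-0.4, -2, 0], "twist": 0}, {"translation": [0, 0, 0], "twist": 0}]'

```text
time: 8.15
ee_pos: [0.5359, -0.0816, 0.0066]
eef_rot: [0.699, -0.105, 0.105, -0.699]
ft_force: [-0.4, 0.3, 0.3]
width: 0.0202
```

Emit:
jog_arm --commands '[{"translation": [-0.4, -2, 0], "twist": 0}, {"translation": [0, 0, 0], "twist": 0}]'

```text
time: 8.35
ee_pos: [0.5355, -0.0836, 0.0066]
eef_rot: [0.699, -0.105, 0.105, -0.699]
ft_force: [0.8, -0.1, -0.5]
width: 0.02
```

Emit:
jog_arm --commands '[{"translation": [-0.4, -2, 0], "twist": 0}, {"translation": [0, 0, 0], "twist": 0}]'

```text
time: 8.55
ee_pos: [0.5351, -0.0856, 0.0066]
eef_rot: [0.699, -0.105, 0.105, -0.699]
ft_force: [0.7, -0.4, 0.5]
width: 0.0198
```

```bash
python3 - <<'E'
from h import *
crop("top","pics/t5.png",270,140,180,110,4);s=crop("side","pics/s5.png",260,130,170,140,4)
E
```

```text
(no output)
```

View pics/t5.png

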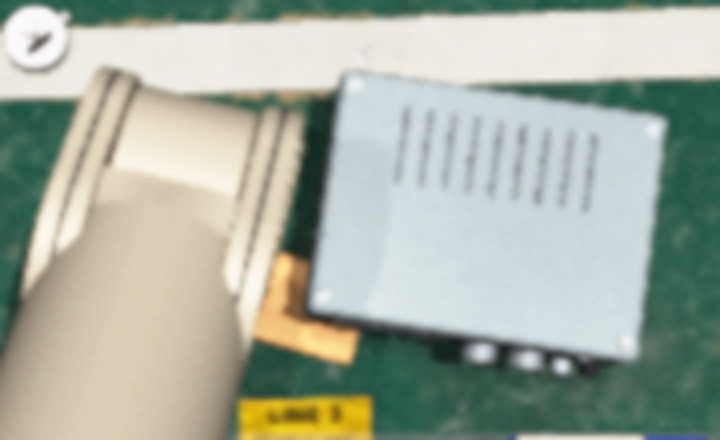

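View pics/s5.png

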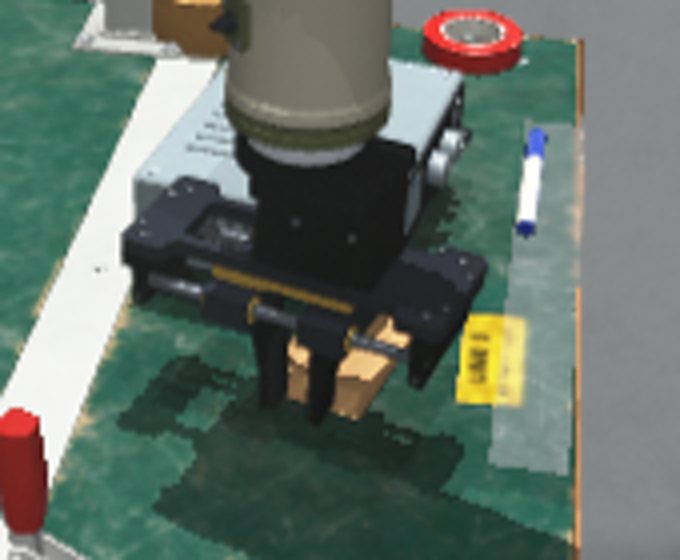

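Emit:
jog_arm --commands '[{"translation": [-0.4, -2, 0], "twist": 0}, {"translation": [0, 0, 0], "twist": 0}]'

```text
time: 8.85
ee_pos: [0.5347, -0.0875, 0.0066]
eef_rot: [0.699, -0.105, 0.105, -0.699]
ft_force: [-0.2, 0.5, 0.0]
width: 0.02
```

Emit:
jog_arm --commands '[{"translation": [-0.3, -1.5, 0], "twist": 0}, {"translation": [0, 0, 0], "twist": 0}]'

```text
time: 9.05
ee_pos: [0.5344, -0.089, 0.0066]
eef_rot: [0.699, -0.105, 0.105, -0.699]
ft_force: [-0.6, -1.0, -0.3]
width: 0.02
```

Emit:
jog_arm --commands '[{"translation": [-0.3, -1.5, 0], "twist": 0}, {"translation": [0, 0, 0], "twist": 0}]'

```text
time: 9.25
ee_pos: [0.5341, -0.0904, 0.0066]
eef_rot: [0.699, -0.105, 0.105, -0.699]
ft_force: [1.0, -0.2, 0.2]
width: 0.02
```

Emit:
jog_arm --commands '[{"translation": [-0.3, -1.5, 0], "twist": 0}, {"translation": [0, 0, 0], "twist": 0}]'

```text
time: 9.45
ee_pos: [0.5338, -0.0918, 0.0066]
eef_rot: [-0.699, 0.105, -0.105, 0.699]
ft_force: [0.7, -0.3, -0.6]
width: 0.02
```

Emit:
jog_arm --commands '[{"translation": [-0.3, -1.5, 0], "twist": 0}, {"translation": [0, 0, 0], "twist": 0}]'

```text
time: 9.65
ee_pos: [0.5336, -0.0931, 0.0066]
eef_rot: [-0.699, 0.105, -0.105, 0.699]
ft_force: [-0.2, 1.8, -0.2]
width: 0.0199
```

Emit:
jog_arm --commands '[{"translation": [-0.3, -1.5, 0], "twist": 0}, {"translation": [0, 0, 0], "twist": 0}]'

```text
time: 9.85
ee_pos: [0.5334, -0.094, 0.0066]
eef_rot: [-0.699, 0.104, -0.104, 0.7]
ft_force: [0.6, 4.7, 0.1]
width: 0.02
```

Emit:
jog_arm --commands '[{"translation": [-0.2, -0.8, 0], "twist": 0}, {"translation": [0, 0, 0], "twist": 0}]'

```text
time: 10.05
ee_pos: [0.5334, -0.0942, 0.0066]
eef_rot: [-0.699, 0.104, -0.104, 0.7]
ft_force: [1.4, 6.6, -0.4]
width: 0.0203
```

Emit:
jog_arm --commands '[{"translation": [0, 0, 0], "twist": 0}, {"translation": [0, 0, 0], "twist": 0}]'

```text
time: 10.25
ee_pos: [0.5334, -0.0942, 0.0066]
eef_rot: [-0.699, 0.104, -0.104, 0.7]
ft_force: [2.1, 6.7, -0.3]
width: 0.02
```

Emit:
jog_arm --commands '[{"translation": [-0.1, -0.4, 0], "twist": 0}, {"translation": [0, 0, 0], "twist": 0}, {"translation": [0, 0, 0], "twist": 0}]'

```text
time: 10.55
ee_pos: [0.5333, -0.0943, 0.0066]
eef_rot: [-0.699, 0.104, -0.104, 0.7]
ft_force: [1.5, 6.7, -0.5]
width: 0.0197
```

Emit:
jog_arm --commands '[{"translation": [1, 3, 0], "twist": 0}, {"translation": [2, 7, 0], "twist": 0}, {"translation": [5, 16, 0], "twist": 0}, {"translation": [6, 20, 0], "twist": 0}, {"translation": [0, 0, 20], "twist": 0}, {"translation": [0, 0, 30], "twist": 0}, {"translation": [0, 0, 40], "twist": 0}, {"translation": [0, 0, 40], "twist": 0}, {"translation": [0, 0, 20], "twist": 0}, {"translation": [0, 0, 0], "twist": 0}, {"translation": [0, 0, 0], "twist": 0}]' --grip 1

```text
time: 11.65
ee_pos: [0.5469, -0.0499, 0.1563]
eef_rot: [0.699, -0.105, 0.105, -0.699]
ft_force: [-0.2, -0.2, -1.1]
width: 0.0006
```

```bash
python3 - <<'E'
from h import *
crop("top","pics/t6.png",270,140,180,110,4);s=crop("side","pics/s6.png",260,130,170,140,4)
E
```

```text
(no output)
```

View pics/t6.png

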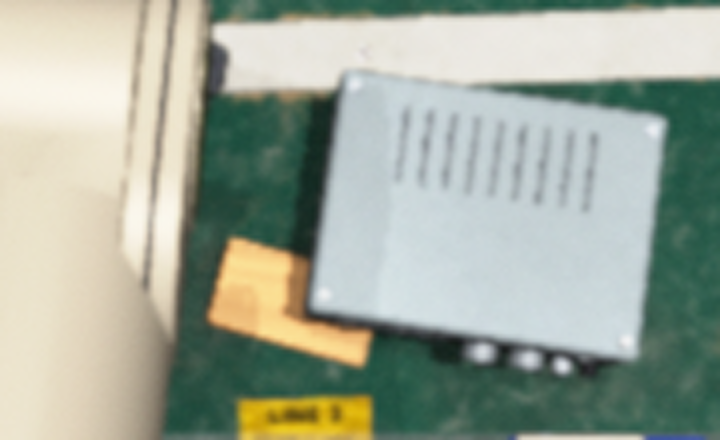

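View pics/s6.png

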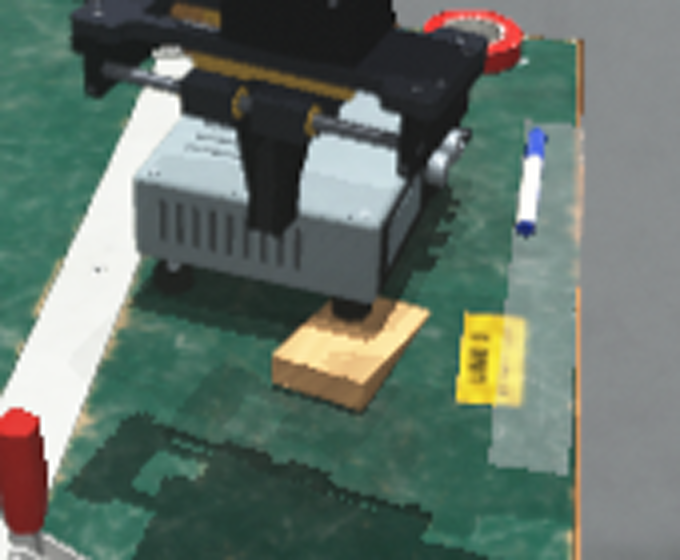

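```bash
python3 - <<'E'
from h import *
c=camera("top")
P=lambda u,v,z:onz(c,270+u/4,140+v/4,z)[:2]
A=np.array([P(235,237,.022),P(208,324,.022),P(366,367,.002)]);M=np.array([[-.055,.03],[-.055,-.03],[.055,-.03]])
mc=M.mean(0);pc=A.mean(0);H=(M-mc).T@(A-pc);th=np.arctan2(H[0,1]-H[1,0],H[0,0]+H[1,1]);R=np.array([[np.cos(th),-np.sin(th)],[np.sin(th),np.cos(th)]]);t=pc-R@mc
f=np.array([.5105,-.182]);print(th,t,"foot in wedge",R.T@(f-t),((M@R.T+t-A)*1000).round(1).tolist())
for u,v in((347,71),(667,118),(638,358),(308,310)):print(P(u,v,.09))
print(read_state()["ft_force"])
E
```

```text
-1.8715377869720358 [ 0.50780681 -0.16090446] foot in wedge [0.01935091 0.00882141] [[-0.7, 0.8], [0.7, -1.7], [-0.1, 0.8]]
[ 0.65078814 -0.19248809]
[ 0.61331596 -0.39482884]
[ 0.46145832 -0.36660233]
[ 0.49788138 -0.16147332]
[ 0.21300836 -0.19407923 -0.1829453 ]
```

Emit:
jog_arm --commands '[{"translation": [-6, -24, 0], "twist": 0}, {"translation": [-6, -28, 0], "twist": 0}, {"translation": [-7, -28, 0], "twist": 0}, {"translation": [-7, -28, 0], "twist": 0}, {"translation": [-6, -28, 0], "twist": 0}, {"translation": [0, 0, -20], "twist": 0}, {"translation": [0, 0, -20], "twist": 0}, {"translation": [0, 0, -10], "twist": 0}, {"translation": [0, 0, -6], "twist": 0}, {"translation": [0, 0, 0], "twist": 0}, {"translation": [0, 0, 0], "twist": 0}]'

```text
time: 12.9
ee_pos: [0.5153, -0.1859, 0.1011]
eef_rot: [0.699, -0.104, 0.105, -0.699]
ft_force: [-0.1, -0.4, 0.3]
width: 0.0004
```

Emit:
jog_arm --commands '[{"translation": [0, 0, -3], "twist": 0}, {"translation": [0, 0, -3], "twist": 0}, {"translation": [0, 0, 0], "twist": 0}]'

```text
time: 13.2
ee_pos: [0.5148, -0.1858, 0.0944]
eef_rot: [-0.699, 0.105, -0.105, 0.699]
ft_force: [-0.2, 0.2, 0.2]
width: 0.0004
```

Emit:
jog_arm --commands '[{"translation": [0, 0, -2], "twist": 0}, {"translation": [0, 0, 0], "twist": 0}]'

```text
time: 13.4
ee_pos: [0.5149, -0.1859, 0.0924]
eef_rot: [-0.699, 0.105, -0.105, 0.699]
ft_force: [-0.0, 0.8, 0.2]
width: 0.0006
```

Emit:
jog_arm --commands '[{"translation": [0, 0, -1.5], "twist": 0}, {"translation": [0, 0, 0], "twist": 0}]'

```text
time: 13.6
ee_pos: [0.5149, -0.1859, 0.0909]
eef_rot: [-0.699, 0.105, -0.105, 0.699]
ft_force: [-0.8, 0.1, -0.7]
width: 0.0002
```

Emit:
jog_arm --commands '[{"translation": [0, 0, -1], "twist": 0}, {"translation": [0, 0, 0], "twist": 0}]'

```text
time: 13.8
ee_pos: [0.515, -0.186, 0.0905]
eef_rot: [-0.699, 0.105, -0.105, 0.699]
ft_force: [-1.6, 0.4, 3.6]
width: 0.0005
```

Emit:
jog_arm --commands '[{"translation": [0, 0, -1], "twist": 0}, {"translation": [0, 0, 0], "twist": 0}]'

```text
time: 14.0
ee_pos: [0.515, -0.1859, 0.0903]
eef_rot: [-0.699, 0.105, -0.105, 0.7]
ft_force: [-6.8, 2.8, 15.7]
width: 0.0001
```

Emit:
jog_arm --commands '[{"translation": [0, 0, -0.5], "twist": 0}, {"translation": [0, 0, 0], "twist": 0}]'

```text
time: 14.2
ee_pos: [0.515, -0.1859, 0.0902]
eef_rot: [-0.699, 0.105, -0.105, 0.7]
ft_force: [-9.2, 2.5, 20.6]
width: 0.0007
```

Emit:
jog_arm --commands '[{"translation": [0, 0, 0.7], "twist": 0}, {"translation": [0, 0, 0], "twist": 0}, {"translation": [0, 0, 0], "twist": 0}, {"translation": [0, 0, 0], "twist": 0}, {"translation": [0, 0, 0], "twist": 0}]'

```text
time: 14.7
ee_pos: [0.515, -0.1859, 0.0903]
eef_rot: [-0.699, 0.105, -0.105, 0.7]
ft_force: [-5.9, 1.3, 13.1]
width: 0.0007
```

Held at 13 N, with the tool height steady. Next I let go and check.

Emit:
jog_arm --commands '[{"translation": [0, 0, 1], "twist": 0}, {"translation": [0, 0, 4], "twist": 0}, {"translation": [0, 0, 20], "twist": 0}, {"translation": [0, 0, 40], "twist": 0}, {"translation": [0, 40, 30], "twist": 0}, {"translation": [0, 45, 0], "twist": 0}, {"translation": [0, 45, 0], "twist": 0}, {"translation": [0, 45, 0], "twist": 0}, {"translation": [0, 20, 0], "twist": 0}, {"translation": [0, 0, 0], "twist": 0}, {"translation": [0, 0, 0], "twist": 0}, {"translation": [0, 0, 0], "twist": 0}]'

```text
time: 15.9
ee_pos: [0.515, 0.0076, 0.1844]
eef_rot: [0.699, -0.105, 0.105, -0.699]
ft_force: [-0.3, -0.5, -0.3]
width: 0.0006
```

```bash
python3 - <<'E'
from h import *
c=crop("top","pics/t7.png",270,140,180,110,4);s=crop("side","pics/s7.png",260,130,170,140,4)
P=cv2.imread("pics/t6.png").astype(int);Q=cv2.imread("pics/t7.png").astype(int)
print(read_state()["ft_force"])
for n in("t1",): pass
a=cv2.imread("pics/top0.png");b=c["img"][:,:,::-1]
d=np.abs(a.astype(int)-b).max(2)[155:235,350:440];print("case region diff mean,max",d.mean(),d.max())
E
```

```text
[ 0.06570401 -0.01249551 -0.31433233]
case region diff mean,max 17.310277777777777 210
```

View pics/t7.png

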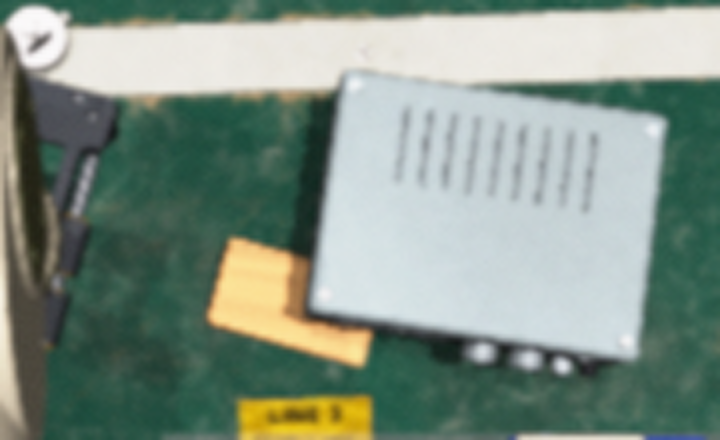

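View pics/s7.png

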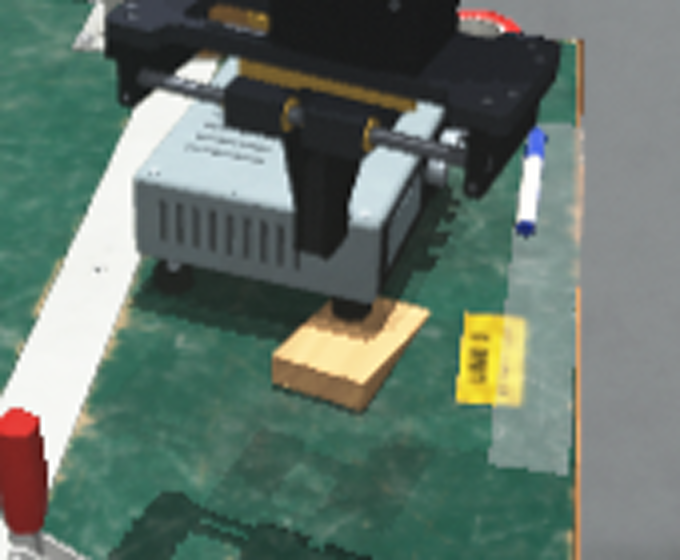

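```bash
python3 - <<'E'
from h import *
a=cv2.imread("pics/t3.png").astype(int);b=cv2.imread("pics/t7.png").astype(int);b6=cv2.imread("pics/t6.png").astype(int)
sl=np.s_[60:370,400:680]
print(np.abs(a-b)[sl].mean(),np.abs(b6-b)[sl].mean())
g=lambda x:x[sl].mean(2).astype(np.float32)
print("shift crop px",cv2.phaseCorrelate(g(a),g(b)))
print("wedge shift t6->t7",np.abs(b6-b)[320:380,280:380].mean())
close_job()
E
```

```text
4.2841781874039935 1.682642089093702
shift crop px ((0.022738417144324785, -0.008530981750595856), 0.8596171967478262)
wedge shift t6->t7 3.855111111111111
the job is handed in; nothing more can be done
```

The wedge is snug under the short front left foot, it stayed put when I pressed down above that foot, and I've handed the job in at about 16 s of the 45 s. No verdict is reported at hand-in.

- **Wedge:** I pushed it thin edge first with the fingertips on its back. It met the foot after about 80 mm, and I stopped at about 7 N. Before the press, the top view put the foot at about x = +19 mm, y = +9 mm in the wedge frame, well within the limits. The wedge looked the same after the press.
- **Press:** I pressed on the top above the foot and held about 13 N for half a second. The first approach briefly went to about 21 N, over the 10 to 15 N asked for, with about 9 N sideways. The tool height changed by only about 0.1 mm during this, so the case did not rock.
- **Last checks:** The top view showed no measurable case movement (about 0.02 of an enlarged pixel) compared with just before the wedge reached the foot. The fingers are clear of everything, and wrist force reads about zero. The bystanders in these views looked undisturbed. The stop block was out of frame, and the arm did not go near it after the first pass overhead.
- **Disagreements:**
  - The two cameras' first estimates of the foot position differed by about 10 mm. I used mostly the top view, and the contact point agreed with it.
  - A raw comparison of the case area in the very first picture and the last showed a difference. I did not trace the cause; changed lighting and the wedge now in view are likely.
- **Not measured:** I judged that the case stands level from the pictures and the steady tool height, not from a direct tilt reading.

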